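# Put the gasket scraper back in its rack bay

## Robot

A 7-joint arm with a two-finger parallel gripper is mounted at the origin on the work surface. World frame = base frame: x ahead of the robot, y to its left, z up, the work surface at z = 0. Lengths are in m, angles in rad, forces in N, time in s.
With the tool pointing down it reaches from about 0.4 to 0.9 m from the base axis. Payload 5.6 kg.
Tool frame: the origin (TCP) lies midway between the tips of the shut fingers; the grasp point (between the pads) lies 19 mm behind it; z points along the fingers, y is the line along which they close (so a half turn about z gives the same grasp; the last joint's range is limited). The gripper opens to 92 mm and grips with 3 to 60 N. Pads are 20 mm wide; open, the fingers measure 128 mm over their backs; the gripper's body (75 mm by 189 mm) begins 69 mm behind the grasp point.
Start: joints at [1.122, 0.468, -0.012, 1.603, 0.006, 1.071, -0.056], TCP at [0.257, -0.597, 0.215] pointing down, gripper open.
Joint ranges: [-2.53, 2.53], [-0.31, 2.02], [-1.57, 1.55], [0.28, 2.44], [-1.29, 4.43], [0.15, 1.84], [-2.92, 2.92]. Speed limits (rad/s): [2.57, 2.57, 3.14, 3.14, 3.14, 3.14, 3.14].

## Interface

Orientations are given as a 3x3 rotation matrix whose columns are the frame's x, y, z axes.
In Python, from station import env, effector, solver, viewer, workorder, search_frame, tip_of gives the robot as it stands. Calls block until the motion is done:
- env.reach(position, orientation): joint-space move of the TCP to a pose.
- env.movel(position, frame=None, rate=0.15): straight line of the TCP; frame=None keeps the orientation; rate is the mean speed in m/s.
- env.goto_joints(angles): joint-space move.
- effector.release() and effector.grasp(squeeze=None): open the fingers fully, or close them until they stop; squeeze is the grip in N (None keeps the last).
- env.pause(seconds).
- solver.inverse_kinematics(position, orientation): joint angles nearest the present ones, or None.
- env.sense(): the state.
- viewer.read_camera(name): name is "scene" or "top" or "wrist"; returns (picture, depth): 420x560x3 uint8, red, green, blue; 420x560 float32, m along the optical axis (not along the pixel's ray), 0 where there is no reading.
- viewer.camera_info(name): a dict with "intrinsics" (3x3 intrinsics, pixels), "eye" and "rotation" of the camera in the world; the wrist camera has in their place "T_tool_cam" (4x4, takes a point from camera to tool coordinates, whose origin is the TCP and whose axes are the flange's). Camera axes: x right, y up, looking along -z (the intrinsics and any distortion apply to the point x, -y, -z); pixel columns grow to the right and rows downward; lengths in m; the calibration is good to about 2 mm. A picture is of the moment at which its call begins: read the wrist's pose just before it. camera_info takes no time and is no camera call.
A pose or a line that the arm cannot do raises env.PlanningError and nothing moves.
- workorder.finish_job(): hands the job in; it is judged then, once.
Trained networks look in the newest picture that a camera, given by its name, has taken for a name from the list of things; names that differ only in an ending like _2 or _b are one class to them, and where a whole thing is asked for, a point or a joint stands for the part that bears it (a point fixed in the world has none). Each returns a list of dicts, best first, with "score" (0 to 1); they miss things now and then, are a little off and sometimes report something else, mostly with a low value. They report only what shows in the picture. A call takes as long as a camera call.
- search_frame(camera, name): "at" ([x, y, z] in m, in world coordinates, good to about 4 mm: the middle of the surface that is visible of it).
- tip_of(camera, name): "at" ([x, y, z] in m, in world coordinates, good to about 4 mm: a listed point, or the origin of a listed thing).
The state is a dict: "t": time; "joint_positions": joint angles; "joint_velocities": joint speeds; "tau": joint torques, N m; "ee_pos": TCP position; "tcp_rot": TCP orientation; "wrist_force": force on the tool from outside, world axes, zero at the start; "moment": the same for the moment, N m; "gripper_width": finger opening in m; "grasp_force": force on a finger pad.
Only numpy, scipy, OpenCV 4.12 (cv2) and the standard library are available. Lean on these libraries where they do the work, as an engineer would, in place of code of your own. Each camera call takes 0.05 s, during which the arm holds its last target. There are 200 camera calls.

## Task

The green-handled gasket scraper has slipped handle-first under the low bench shelf. Draw it out by its blade, lay it down on the bench clear of the shelf and let go; then take it by the handle and slide its blade, right way up and fully home, into the empty green-tagged bay of the blue scraper rack, so that the handle butts against the rack's front, and let go. Leave the other scrapers and everything else where they are.

Things in the scene. Friction and masses are not known exactly. Their poses are not given: they have to be found in the camera images.
- scraper: Gasket scraper, about 110 g. Origin: middle of the handle's underside at its front end (the shoulder); x to the blade tip, z up. Green handle x -105 to 0 mm, 26 wide and high. Flat dark steel blade x 0 to 90, z 11 to 15, 46 wide (38 over the last 12 mm). Lies on its handle, blade level; at the start the handle is under the shelf, 70 mm or more of blade out in front. Centre of mass: x -10 mm.
- scraper_tip (a point): Middle of the blade tip of the green scraper, x = 90, z = 13 mm in its frame.
- scraper_end (a point): Middle of the rear end of the green handle, x = -105, z = 13 mm in the scraper's frame.
- riser: Low grey bench shelf, fixed, open in front. Origin: centre of its footprint; x points into it, away from the open front. 200 deep (x -100 to 100 mm), 260 wide; board underside at 48, top at 60 mm; side walls 12 thick and a back wall. A carton and a yellow box, up to 105 mm high, stand on its rear half.
- rack: Blue scraper rack, fixed. Origin: centre of its underside; x points into the bays. Block x -80 to 80 mm, 270 wide. 3 level bays at y -85, 0, 85, mouths at x -80, 51 wide, floor at z 45, roof at z 52 (two strips, x -80 to -50 and -10 to 20, top z 62), deeper than the blades. Before each mouth a tongue 14 wide (x -121 to -80, top z 34) carries the handle. Two bays hold other scrapers.
- home_tag: Green tag 50 mm wide on the front roof strip over the empty bay, fixed. Its frame lies below it, where the green scraper's origin belongs to 1 mm (shoulder on the rack's front face, handle underside on the tongue, 34 mm above the bench); x points into the bay, as the blade must.
- red_scraper: Red-handled scraper of the same shape and frame, already home in a bay, to be left alone.
- grey_scraper: Grey-handled scraper of the same shape and frame, already home in a bay, to be left alone.
- tape_roll: Yellow roll of tape lying flat, 90 across, 45 high, origin centre of its underside; bystander.
- wrench: Wrench lying on the bench, about 180 long along its x, 8 high; bystander.
- mug: Blue mug, 80 across, 90 high, origin centre of its underside, handle to +y; bystander.
- carton: Small carton 100 x 130 x 80 high, origin centre of its underside; bystander.
- oil_can: Red can, 70 across, 140 high, origin centre of its underside; bystander.

How it is judged:
On the way:
1. the green scraper lies on the bench in the open, its whole handle out from under the shelf, let go (x of scraper_end in the frame of riser below -0.1 m and height (world z) of scraper_end below 0.025 m and height (world z) of scraper_tip below 0.03 m and contact force between the fingers and scraper below 0.2 N and linear speed of scraper below 0.02 m/s), for 0.2 s.
At the end, for the whole second after the job is handed in: The green scraper is home in the green-tagged bay: shoulder within 6 mm of its home point along, across and in height, blade pointing into the bay within 0.08 rad, right way up, at rest and let go (x of scraper in the frame of home_tag between -0.006 and 0.006 m and y of scraper in the frame of home_tag between -0.006 and 0.006 m and z of scraper in the frame of home_tag between -0.006 and 0.006 m and x of scraper_tip in the frame of home_tag above 0.08 m and angle between the x axis of scraper and the x axis of home_tag, either way round below 0.08 rad and angle between scraper's own z axis and vertical below 0.15 rad and linear speed of scraper below 0.02 m/s); the robot touches nothing.
It fails at once if the red or grey scraper is moved more than 20 mm (distance of any of red_scraper, grey_scraper from where it was at the start of the episode above 0.02 m).
It fails at once if another loose thing on the bench is moved more than 40 mm (distance of any of tape_roll, wrench, mug, carton, oil_can from where it was at the start of the episode above 0.04 m).
It also fails if it takes over 72 s, if anything falls off the work surface, if the arm or the gripper's body presses on something with over 40 N, if the wrist force passes 120 N, or if a joint passes its speed limit or range.

## Working session

There is one attempt and no reset: what is moved stays moved. The work goes in short steps, each a Python script; the robot and the scene stay as the last script left them, time stands still between calls to the robot, and variables do not carry over. Pictures are saved under pics/ and viewed, at most 10 in all, crops included, and the job is handed in when it is done.

```bash
mkdir -p pics; ls; python3 - <<'E'
from station import env, effector, solver, viewer, search_frame, tip_of
import cv2,numpy as np
for c in ["scene","top"]:
    p,d=viewer.read_camera(c); cv2.imwrite(f"pics/{c}0.png",p[:,:,::-1]); np.save(f"/tmp/{c}.npy",d)
    i=viewer.camera_info(c); print(c,{k:np.round(v,3).tolist() if not isinstance(v,str) else v for k,v in i.items()})
    for n in ["scraper","scraper_tip","riser","rack","home_tag","red_scraper","grey_scraper","tape_roll","wrench","mug","carton","oil_can"]:
        print(n,[(np.round(r["at"],3).tolist(),round(r["score"],2)) for r in tip_of(c,n)[:2]], 'S',[(np.round(r["at"],3).tolist(),round(r["score"],2)) for r in search_frame(c,n)[:1]])
s=env.sense(); print(s["t"],np.round(s["tcp_rot"],2).tolist(),s["gripper_width"])
E
```

```text
pics
scene {'intrinsics': [[406.515, 0.0, 273.894], [0.0, 406.515, 206.971], [0.0, 0.0, 1.0]], 'eye': [1.075, 0.457, 1.159], 'rotation': [[-0.683, -0.633, 0.365], [0.73, -0.593, 0.34], [0.001, 0.498, 0.867]]}
scraper [([0.654, -0.213, -0.002], 0.49), ([0.633, 0.301, 0.032], 0.24)] S [([0.596, -0.219, 0.014], 0.77)]
scraper_tip [([0.563, -0.223, 0.014], 0.63)] S [([0.593, -0.22, 0.018], 0.44)]
riser [([0.735, -0.216, -0.001], 0.72)] S [([0.753, -0.181, 0.06], 0.96)]
rack [([0.503, 0.006, 0.005], 0.51)] S [([0.734, 0.232, 0.053], 0.76)]
home_tag [([0.648, 0.136, 0.031], 0.52)] S []
red_scraper [([0.64, 0.217, 0.032], 0.88), ([0.648, 0.136, 0.029], 0.66)] S [([0.62, 0.215, 0.059], 0.91)]
grey_scraper [([0.632, 0.303, 0.033], 0.83), ([0.502, 0.006, -0.001], 0.38)] S [([0.616, 0.3, 0.058], 0.72)]
tape_roll [([0.735, -0.001, 0.002], 0.65)] S [([0.738, -0.002, 0.041], 0.67)]
wrench [([0.65, 0.136, 0.032], 0.39), ([0.438, -0.498, 0.004], 0.17)] S [([0.516, 0.004, 0.009], 0.65)]
mug [([0.548, 0.474, -0.002], 0.6)] S [([0.541, 0.475, 0.048], 0.92)]
carton [([0.438, -0.5, 0.006], 0.79)] S [([0.
[... 675 characters left out ...]
0.65, 0.135, 0.031], 0.62)] S [([0.664, 0.139, 0.062], 0.7)]
red_scraper [([0.637, 0.219, 0.035], 0.94)] S [([0.615, 0.212, 0.062], 0.84)]
grey_scraper [([0.63, 0.302, 0.031], 0.62)] S [([0.608, 0.297, 0.058], 0.61)]
tape_roll [([0.74, -0.004, 0.001], 0.7)] S [([0.743, -0.002, 0.042], 0.9)]
wrench [([0.504, -0.002, -0.001], 0.91)] S [([0.513, -0.0, 0.008], 0.55)]
mug [([0.55, 0.474, -0.001], 0.75), ([0.649, 0.136, 0.03], 0.33)] S [([0.547, 0.484, 0.047], 0.83)]
carton [([0.436, -0.501, -0.0], 0.76)] S [([0.436, -0.488, 0.075], 0.61)]
oil_can [([0.615, -0.479, 0.001], 0.62)] S [([0.61, -0.458, 0.131], 0.76)]
2.5 [[0.92, 0.39, -0.0], [0.39, -0.92, -0.0], [-0.0, -0.0, -1.0]] 0.09178045687329464
```

View pics/top0.png

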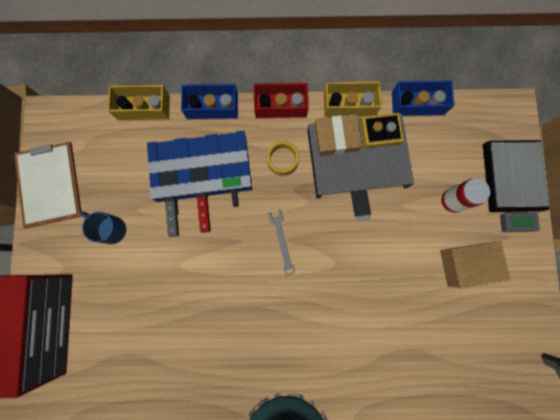

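View pics/scene0.png

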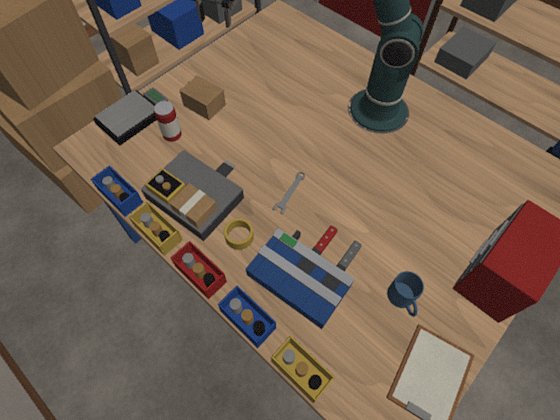

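The top view shows the scraper blade at (361,203), sticking out of the shelf front. The green tag is at (232,182) and its empty tongue at (235,198), with the red handle at (203,215) and the grey at (172,215). Next is a close look at the blade with the wrist camera.

```bash
cat > h.py <<'E'
from station import env, effector, solver, viewer, workorder, search_frame, tip_of
import cv2, numpy as np
def R(yaw):
    c,s=np.cos(yaw),np.sin(yaw)
    return np.array([[c,s,0],[s,-c,0],[0,0,-1.]])
def cloud(cam, save=None):
    s=env.sense(); p,d=viewer.read_camera(cam); i=viewer.camera_info(cam); K=np.array(i["intrinsics"])
    v,u=np.mgrid[:d.shape[0],:d.shape[1]]
    P=np.stack([(u-K[0,2])/K[0,0]*d,-(v-K[1,2])/K[1,1]*d,-d],-1)
    if cam=="wrist":
        T=np.array(i["T_tool_cam"]); P=P@T[:3,:3].T+T[:3,3]; P=P@np.array(s["tcp_rot"]).T+s["ee_pos"]
    else: P=P@np.array(i["rotation"]).T+i["eye"]
    P[d==0]=np.nan
    if save: cv2.imwrite(f"pics/{save}.png",p[:,:,::-1])
    return p,P
def nets(cam,names,f=tip_of):
    for n in names: print(cam,n,[(np.round(r["at"],4).tolist(),round(r["score"],2)) for r in f(cam,n)[:2]])
def st(m=""):
    s=env.sense(); print(m,"t%.1f"%s["t"],"pos",np.round(s["ee_pos"],4),"w %.4f"%s["gripper_width"],"gf %.1f"%s["grasp_force"],"F",np.round(s["wrist_force"],1)); return s
E
python3 - <<'E'
from h import *
i=viewer.camera_info("wrist"); print({k:np.round(v,3).tolist() for k,v in i.items() if not isinstance(v,str)})
env.reach([0.55,-0.225,0.28],R(0.114))
p,P=cloud("wrist","w1"); np.savez("/tmp/w1.npz",p=p,P=P)
nets("wrist",["scraper","scraper_tip","riser"]); st()
m=(P[...,2]>.008)&(P[...,2]<.022)&(abs(P[...,1]+.22)<.06)&(P[...,0]>.53)&(P[...,0]<.66)&(p.max(-1)<110)
Q=P[m]; print(len(Q),np.median(Q[:,2]),cv2.minAreaRect(Q[:,:2].astype(np.float32)*1000))
E
```

```text
{'intrinsics': [[316.175, 0.0, 275.1], [0.0, 316.175, 214.317], [0.0, 0.0, 1.0]], 'T_tool_cam': [[0.0, 0.962, 0.272, 0.075], [1.0, 0.0, -0.001, 0.0], [-0.001, 0.272, -0.962, -0.171], [0.0, 0.0, 0.0, 1.0]]}
wrist scraper [([0.6527, -0.2115, -0.0017], 0.68)]
wrist scraper_tip [([0.5652, -0.2194, 0.0103], 0.88)]
wrist riser [([0.7401, -0.215, 0.0009], 0.92), ([0.6184, -0.4793, -0.0042], 0.25)]
 t4.4 pos [ 0.5496 -0.226   0.2798] w 0.0919 gf 0.0 F [-0.1 -0.6 -0.3]
1726 0.015743658107335384 ((606.8680419921875, -218.21258544921875), (65.73082733154297, 45.11306381225586), 7.129001140594482)
```

View pics/w1.png

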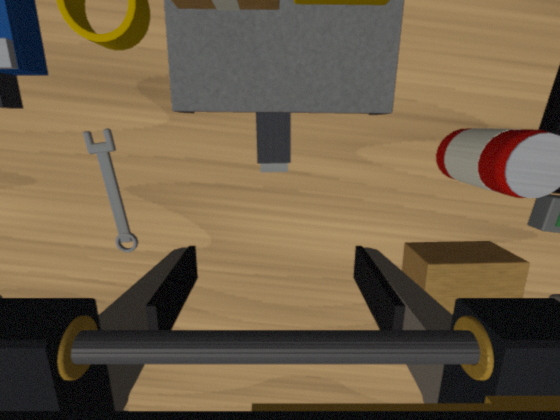

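The wrist view shows the dark blade at (275,140), its bright tip ending near row 172, and the shelf front at row 112. The blade's yaw is about 0.124. I'll grip it by its edges and draw it straight out.

```bash
python3 - <<'E'
from h import *
yaw=0.124; a=np.array([np.cos(yaw),np.sin(yaw),0])
g=np.array([0.5968,-0.2195,0.005])
env.reach(g+[0,0,.09],R(yaw)); env.movel(g,R(yaw),rate=.1); st("down")
effector.grasp(25); st("grip")
env.movel(g-a*0.165,R(yaw),rate=.1); st("pulled")
effector.release(); env.pause(.4); st("rel")
env.movel(g-a*0.165+[0,0,.12],R(yaw),rate=.25)
env.reach(g-a*0.2+[0,0,.28],R(yaw))
p,P=cloud("wrist","w2"); np.savez("/tmp/w2.npz",p=p,P=P)
nets("wrist",["scraper","scraper_tip","scraper_end","riser"]); st()
hsv=cv2.cvtColor(p,cv2.COLOR_RGB2HSV)
for nm,m in [("handle",(hsv[...,0]>45)&(hsv[...,0]<85)&(hsv[...,1]>100)&(P[...,2]>.018)&(P[...,2]<.035)),("blade",(P[...,2]>.008)&(P[...,2]<.02)&(p.max(-1)<110))]:
    m&=(abs(P[...,1]+.23)<.07)&(P[...,0]>.35)&(P[...,0]<.66); Q=P[m]
    print(nm,len(Q),np.nanmedian(Q[:,2]) if len(Q) else 0,cv2.minAreaRect(Q[:,:2].astype(np.float32)*1000) if len(Q) else 0)
E
```

```text
down t6.3 pos [ 0.5974 -0.2196  0.0057] w 0.0924 gf 0.0 F [ 0.2  1.  -0.2]
grip t7.0 pos [ 0.5968 -0.2195  0.005 ] w 0.0452 gf 25.0 F [0.  0.4 0. ]
pulled t8.8 pos [ 0.4333 -0.2399  0.005 ] w 0.0452 gf 25.0 F [-0.9 -0.1  0. ]
rel t10.1 pos [ 0.4331 -0.2399  0.005 ] w 0.0920 gf 0.0 F [-0.3  0.1  0.8]
wrist scraper [([0.4893, -0.2302, 0.0006], 0.91)]
wrist scraper_tip [([0.4015, -0.2436, 0.0128], 0.55)]
wrist scraper_end [([0.5911, -0.2194, 0.0125], 0.8)]
wrist riser []
 t11.6 pos [ 0.3979 -0.2438  0.2831] w 0.0921 gf 0.0 F [ 0.1  0.1 -0.6]
handle 1455 0.026586693172619413 ((546.009033203125, -224.61936950683594), (91.08168029785156, 23.74692153930664), 7.503416538238525)
blade 1994 0.01565887005601288 ((449.74432373046875, -238.1038055419922), (78.42633819580078, 44.5223274230957), 7.903512477874756)
```

View pics/w2.png

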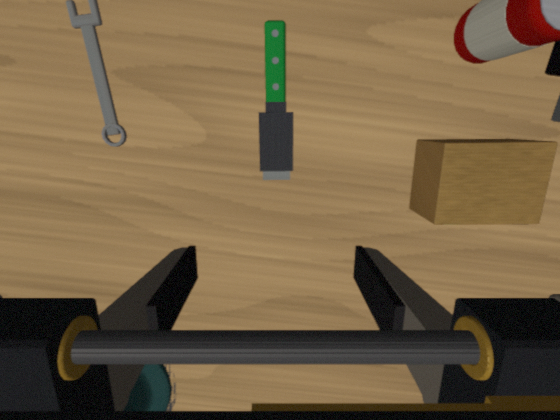

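The scraper is out and released at yaw ≈ 0.134, with its green handle spanning rows 20–100 and the blade tip at (276,178). Next I'll measure the rack closely and check IK for the half turn.

```bash
python3 - <<'E'
from h import *
env.reach([0.60,0.13,0.20],R(0.107))
p,P=cloud("wrist","w3"); np.savez("/tmp/w3.npz",p=p,P=P)
for f in (tip_of,search_frame): nets("wrist",["home_tag","red_scraper","rack","grey_scraper"],f)
st()
hsv=cv2.cvtColor(p,cv2.COLOR_RGB2HSV); H,S=hsv[...,0],hsv[...,1]; Z=P[...,2]
for nm,m in [("tag",(H>45)&(H<85)&(S>100)&(Z>.05)&(Z<.075)),("red",((H<8)|(H>172))&(S>130)&(Z>.05)&(Z<.07)),("tongue",(Z>.029)&(Z<.04)&(P[...,0]<.66)&(P[...,1]<.18)&(P[...,0]>.58))]:
    Q=P[m]; print(nm,len(Q),np.nanmedian(Q[:,2]) if len(Q) else 0,cv2.minAreaRect(Q[:,:2].astype(np.float32)*1000) if len(Q) else 0)
g=[.5242,-.2274,.005]
for y in (0.134,0.134+np.pi):
  for pos,yy in ((g,y),([.45,-.05,.2],y),([.61,.132,.04],y-.027+np.pi)):
    q=solver.inverse_kinematics(pos,R(yy)); print(y,pos,None if q is None else np.round(q,2))
E
```

```text
wrist home_tag [([0.6496, 0.1322, 0.0314], 0.59)]
wrist red_scraper [([0.6421, 0.2156, 0.0319], 0.74)]
wrist rack [([0.721, 0.23, -0.0025], 0.76)]
wrist grey_scraper [([0.6337, 0.3049, 0.0367], 0.95)]
wrist home_tag [([0.6654, 0.1344, 0.0607], 0.6)]
wrist red_scraper [([0.6299, 0.2113, 0.0532], 0.76)]
wrist rack [([0.7207, 0.2246, 0.0534], 0.57)]
wrist grey_scraper [([0.6165, 0.3021, 0.0547], 0.79)]
 t13.7 pos [0.6    0.1298 0.2001] w 0.0920 gf 0.0 F [-0.8  1.  -0. ]
tag 1349 0.06568975385464987 ((664.0935668945312, 135.11199951171875), (22.938650131225586, 49.23590087890625), 6.055161952972412)
red 2016 0.06029542056948407 ((580.861328125, 210.55726623535156), (90.83883666992188, 26.23468780517578), 6.41588020324707)
tongue 686 0.03470511816333255 ((636.0603637695312, 20.676025390625), (39.00334167480469, 233.3033905029297), 5.09920072555542)
0.134 [0.5242, -0.2274, 0.005] [ 0.64  0.67 -0.37  1.9   0.39  0.64 -1.41]
0.134 [0.45, -0.05, 0.2] [ 0.54  0.2  -0.56  2.05  0.13  0.92 -1.53]
0.134 [0.61, 0.132, 0.04] [ 0.43  0.95 -1.05  1.73  0.95  1.05  0.71]
3.275592653589793 [0.5242, -0.2274, 0.005] [ 1.21  1.23 -1.34  1.87  1.29  1.26  1.13]
3.275592653589793 [0.45, -0.05, 0.2] [ 1.1   0.47 -1.29  2.03  0.53  1.04  1.26]
3.275592653589793 [0.61, 0.132, 0.04] [ 0.06  0.69 -0.44  1.76  0.4   0.78 -2.05]
```

View pics/w3.png

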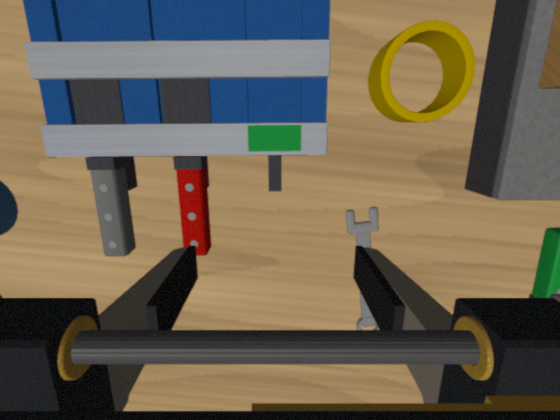

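The rack view shows the green tag at (274,138), the empty tongue at (275,173) and the red handle at (194,210). I'll grasp the handle with the camera on the blade side, so I can watch the insertion, and refine the rack pose from this picture.

```bash
python3 - <<'E'
from h import *
d=np.load("/tmp/w3.npz"); p,P=d["p"],d["P"]; Z=P[...,2]
m=np.zeros(Z.shape,bool); m[158:190,262:290]=1; m&=(Z>.028)&(Z<.040)
Q=P[m]; print("tongue",len(Q),np.median(Q[:,2]),cv2.minAreaRect(Q[:,:2].astype(np.float32)*1000))
hsv=cv2.cvtColor(p,cv2.COLOR_RGB2HSV)
E=[]
for c in list(range(50,240,3))+list(range(305,322,3)):
    r=[k for k in range(110,175) if hsv[k,c,1]<60 and hsv[k,c,2]>110 and abs(Z[k,c]-.062)<.006]
    if r: E.append(P[max(r),c])
E=np.array(E); k=np.polyfit(E[:,1],E[:,0],1); res=E[:,0]-np.polyval(k,E[:,1]); ok=abs(res)<.003; k=np.polyfit(E[ok,1],E[ok,0],1)
print("front edge yaw",-k[0],"x at y=.1335",np.polyval(k,.1335),"z",np.median(E[:,2]),ok.sum(),len(E))
yaw=0.134+np.pi; g=np.array([.5242,-.2274,.005])
env.reach(g+[0,0,.13],R(yaw)); print(np.round(env.sense()["joint_positions"],2))
env.movel(g,R(yaw),rate=.12); st("down")
effector.grasp(40); env.pause(.2); st("grip")
env.movel(g+[0,0,.2],R(yaw),rate=.15); st("up")
print(np.round(env.sense()["joint_positions"],2))
for pos,yy in (([.47,-.08,.24],1.69),([.5,.1,.2],.107)):
    q=solver.inverse_kinematics(pos,R(yy)); print(None if q is None else np.round(q,2))
E
```

```text
tongue 416 0.034709286101543585 ((625.8050537109375, 130.17214965820312), (33.53015899658203, 12.967397689819336), 5.811915874481201)
front edge yaw 0.11202190694796722 x at y=.1335 0.6484793127638637 z 0.06248493014541183 70 70
[ 1.22  0.91 -1.33  1.81  0.95  1.23  1.31]
down t17.7 pos [ 0.5248 -0.2275  0.0058] w 0.0920 gf 0.0 F [ 0.4 -0.5  0.1]
grip t18.9 pos [ 0.5242 -0.2274  0.005 ] w 0.0256 gf 40.0 F [ 0.1  0.  -0.9]
up t20.4 pos [ 0.5237 -0.2274  0.2041] w 0.0256 gf 40.0 F [ 0.5  0.4 -2. ]
[ 1.26  0.85 -1.41  1.76  0.86  1.33  1.36]
[ 1.12  0.42 -1.25  1.93  0.45  1.11 -0.19]
[-1.16  0.41  1.13  2.01 -0.44  1.   -1.28]
```

```bash
python3 - <<'E'
from h import *
yaw=.111; a=np.array([np.cos(yaw),np.sin(yaw),0]); home=np.array([.6488,.1330,0])
env.reach([.47,-.08,.24],R(1.69)); st("mid"); 
pre=home-.166*a+[0,0,.0405]
env.reach(pre+[0,0,.08],R(yaw)); print(np.round(env.sense()["joint_positions"],2))
env.movel(pre,R(yaw),rate=.15); env.pause(.2); s=st("pre")
p,P=cloud("wrist","w4"); np.savez("/tmp/w4.npz",p=p,P=P)
nets("wrist",["scraper","scraper_tip","home_tag"])
Z=P[...,2]
o=np.array(s["ee_pos"])+.036*a; L=(P-[o[0],o[1],0])@np.array([a,[-a[1],a[0],0],[0,0,1]]).T
m=(L[...,0]>.005)&(L[...,0]<.1)&(abs(L[...,1])<.04)&(Z>.03)&(Z<.07)
Q=L[m]; print(len(Q),"blade in nominal scraper frame",cv2.minAreaRect(Q[:,:2].astype(np.float32)*1000),np.percentile(Q,[1,99],axis=0).round(4).tolist())
A=np.c_[Q[:,:2],np.ones(len(Q))]; print("plane slope x,y,z0",np.linalg.lstsq(A,Q[:,2],rcond=None)[0].round(4))
E
```

```text
mid t21.7 pos [ 0.47   -0.0803  0.2398] w 0.0259 gf 40.0 F [-0.5  0.2 -0.4]
[ 0.3   0.45 -0.72  2.01  0.41  0.82 -2.12]
pre t24.3 pos [0.4846 0.1148 0.0415] w 0.0255 gf 40.0 F [-0.6  0.6 -2.1]
wrist scraper [([0.5163, 0.1176, 0.0374], 0.72)]
wrist scraper_tip [([0.6076, 0.1312, 0.0507], 0.92)]
wrist home_tag []
17167 blade in nominal scraper frame ((51.89785385131836, -0.7579002380371094), (46.36789321899414, 93.8998031616211), 89.86400604248047) [[0.006, -0.0232, 0.0346], [0.0961, 0.0217, 0.0538]]
plane slope x,y,z0 [-0.0307 -0.0029  0.0534]
```

View pics/w4.png

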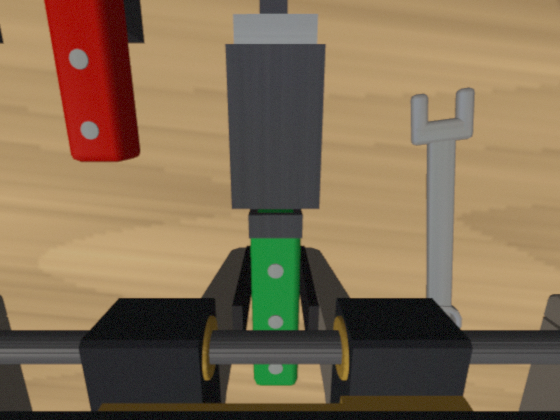

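The camera sees the blade clean and straight ahead of the fingers, with its tip at (275,17) lined up with the tongue at (273,5). I'll check its pitch robustly before inserting.

```bash
python3 - <<'E'
from h import *
d=np.load("/tmp/w4.npz"); P=d["P"]; s=env.sense()
yaw=.111; a=np.array([np.cos(yaw),np.sin(yaw),0]); o=np.array([.4838,.1146,0])+.036*a
L=(P-o)@np.array([a,[-a[1],a[0],0],[0,0,1]]).T
m=(L[...,0]>.01)&(L[...,0]<.085)&(abs(L[...,1])<.021)&(L[...,2]>.043)&(L[...,2]<.06); Q=L[m]
print("blade",np.linalg.lstsq(np.c_[Q[:,:2],np.ones(len(Q))],Q[:,2],rcond=None)[0].round(4))
for x in np.arange(.005,.1,.01):
    k=(abs(L[...,0]-x)<.003)&(abs(L[...,1])<.03)&(L[...,2]>.043)&(L[...,2]<.06); q=L[k]
    print(round(x,3),k.sum(),np.round([np.median(q[:,2]),q[:,1].min(),q[:,1].max()],4) if k.sum() else "")
# flat bench reference for camera tilt
b=(abs(L[...,2])<.008)&(L[...,0]>.0)&(L[...,0]<.1); B=L[b]
print("bench",np.linalg.lstsq(np.c_[B[:,:2],np.ones(len(B))],B[:,2],rcond=None)[0].round(4)); print("tip x",L[15:40,275,0].round(4)[[0,5,20]], L[:20,275].round(4)[::3].tolist()); st()
E
```

```text
blade [ 0.0014 -0.0004  0.0522]
0.005 993 [ 0.0522 -0.0236  0.0223]
0.015 1069 [ 0.0523 -0.0235  0.0222]
0.025 1105 [ 0.0523 -0.0236  0.0222]
0.035 1213 [ 0.0522 -0.0238  0.0224]
0.045 1233 [ 0.0523 -0.0237  0.0225]
0.055 1311 [ 0.0523 -0.0239  0.0224]
0.065 1367 [ 0.0523 -0.0236  0.0225]
0.075 1356 [ 0.0523 -0.0235  0.0221]
0.085 1258 [ 0.0523 -0.0195  0.0184]
0.095 0 
bench [-0.0038 -0.0018  0.001 ]
tip x [0.0875 0.0853 0.0795] [[0.0997, -0.0005, 0.0336], [0.0983, -0.0005, 0.0337], [0.097, -0.0005, 0.0337], [0.0959, -0.0005, 0.0331], [0.0945, -0.0005, 0.0336], [0.0875, -0.0005, 0.0524], [0.0862, -0.0005, 0.0529]]
 t24.5 pos [0.4841 0.1146 0.0409] w 0.0257 gf 40.0 F [-1.   0.3 -1.1]
```

Blade level, with a lateral offset of −0.7 mm that I'll take out. Inserting in steps, watching the force.

```bash
python3 - <<'E'
from h import *
yaw=.111; a=np.array([np.cos(yaw),np.sin(yaw),0]); n=np.array([-a[1],a[0],0])
home=np.array([.6488,.1330,0])+.0007*n
T=lambda x,z=.0405: home+(x-.036)*a+[0,0,z]
def loc():
    s=env.sense(); F=np.array(s["wrist_force"]); return round(float((np.array(s["ee_pos"])-home)@a+.036,),4),(F@a).round(1),(F@n).round(1),F[2].round(1)
for x in (-.10,-.08,-.06,-.04,-.02,-.008,-.004):
    env.movel(T(x),R(yaw),rate=.06); f=loc(); print(x,f)
    if max(abs(f[1]),abs(f[2]),abs(f[3]+1))>8: print("STOP"); break
else:
    while x<.006:
        x+=.001; env.movel(T(x),R(yaw),rate=.03); env.pause(.1); f=loc(); print(round(x,4),f)
        if f[1]<-6: break
st()
nets_=None
p,P=cloud("wrist","w5"); nets("wrist",["scraper"]); nets("wrist",["red_scraper"])
E
```

```text
-0.1 (-0.1003, np.float64(-0.1), np.float64(0.7), np.float64(-1.6))
-0.08 (-0.0799, np.float64(-0.8), np.float64(0.7), np.float64(-1.6))
-0.06 (-0.0599, np.float64(-0.0), np.float64(0.8), np.float64(-1.1))
-0.04 (-0.0399, np.float64(-0.8), np.float64(0.4), np.float64(-1.2))
-0.02 (-0.0199, np.float64(0.4), np.float64(-0.5), np.float64(-1.4))
-0.008 (-0.0076, np.float64(-0.7), np.float64(-0.3), np.float64(-1.2))
-0.004 (-0.0038, np.float64(-0.3), np.float64(0.4), np.float64(-1.1))
-0.003 (-0.003, np.float64(0.1), np.float64(-0.6), np.float64(-0.9))
-0.002 (-0.002, np.float64(-0.5), np.float64(-0.2), np.float64(-1.5))
-0.001 (-0.001, np.float64(0.1), np.float64(0.5), np.float64(-0.7))
0.0 (-0.0, np.float64(0.4), np.float64(0.3), np.float64(-1.7))
0.001 (0.001, np.float64(0.2), np.float64(-0.1), np.float64(-1.2))
0.002 (0.0018, np.float64(-0.2), np.float64(-0.0), np.float64(-1.6))
0.003 (0.0019, np.float64(-5.3), np.float64(-0.3), np.float64(2.7))
0.004 (0.0018, np.float64(-7.7), np.float64(-0.3), np.float64(3.1))
 t30.5 pos [0.6148 0.1299 0.0402] w 0.0254 gf 40.0 F [-7.6 -1.1  3.1]
wrist scraper [([0.6484, 0.1338, 0.034], 0.6)]
wrist red_scraper [([0.6396, 0.2191, 0.0301], 0.69)]
```

View pics/w5.png

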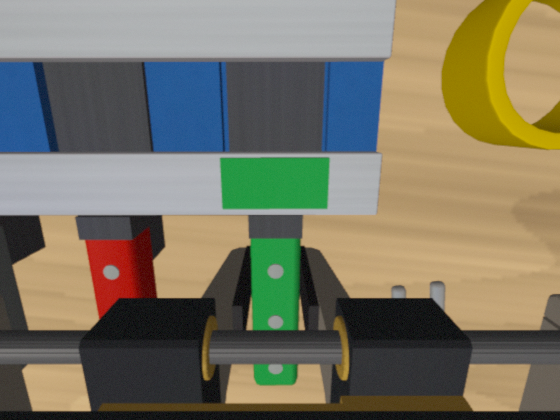

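The blade is in the bay (row ~105) and the shoulder meets the rack front at row 214, at the same depth as its red neighbour. Lowering onto the tongue, then releasing.

```bash
python3 - <<'E'
from h import *
yaw=.111; a=np.array([np.cos(yaw),np.sin(yaw),0]); n=np.array([-a[1],a[0],0])
home=np.array([.6488,.1330,0])+.0007*n
T=lambda x,z: home+(x-.036)*a+[0,0,z]
env.movel(T(.0021,.0393),R(yaw),rate=.03); env.pause(.2); st("lowered")
effector.release(); env.pause(.3); st("open")
env.movel(T(.0021,.16),R(yaw),rate=.12); env.movel(T(-.05,.25),R(yaw),rate=.2); env.pause(.3); st("clear")
p,P=cloud("wrist","w6"); nets("wrist",["scraper","scraper_end","red_scraper","grey_scraper","home_tag"])
cloud("top"); nets("top",["scraper","scraper_end","home_tag","red_scraper","grey_scraper"])
hsv=cv2.cvtColor(p,cv2.COLOR_RGB2HSV); H,S=hsv[...,0],hsv[...,1]; Z=P[...,2]; L=(P-home)@np.array([a,n,[0,0,1]]).T
for nm,m in [("green",(H>45)&(H<85)&(S>100)&(L[...,0]<-.002)),("red",((H<8)|(H>172))&(S>130))]:
    m&=(Z>.055)&(Z<.066)&(L[...,0]>-.13)&(abs(L[...,1])<.12); Q=L[m]; print(nm,len(Q),np.median(Q[:,2]),cv2.minAreaRect(Q[:,:2].astype(np.float32)*1000))
E
```

```text
lowered t31.1 pos [0.6147 0.13   0.0391] w 0.0254 gf 40.0 F [-3.1  0.1  0.2]
open t32.4 pos [0.615  0.1299 0.0393] w 0.0920 gf 0.0 F [ 0.3  0.1 -0.1]
clear t34.6 pos [0.5631 0.1241 0.2489] w 0.0920 gf 0.0 F [ 0.5 -0.3 -0.4]
wrist scraper [([0.6517, 0.132, 0.0353], 0.83), ([0.5504, 0.4751, -0.004], 0.7)]
wrist scraper_end [([0.5448, 0.1201, 0.0448], 0.89)]
wrist red_scraper [([0.6376, 0.2183, 0.0316], 0.89)]
wrist grey_scraper [([0.631, 0.3042, 0.0338], 0.73), ([0.7203, 0.228, -0.0013], 0.73)]
wrist home_tag [([0.6491, 0.1322, 0.0343], 0.56)]
top scraper [([0.4371, -0.5041, -0.0037], 0.29)]
top scraper_end [([0.7387, 0.1454, 0.048], 0.35)]
top home_tag [([0.649, 0.1376, 0.0314], 0.47)]
top red_scraper []
top grey_scraper [([0.7433, -0.2135, 0.0019], 0.28)]
green 1601 0.06043732976464872 ((-58.488014221191406, -0.2241497039794922), (24.52140235900879, 91.06674194335938), 89.68718719482422)
red 1711 0.060362994904110706 ((-59.59528350830078, 83.96415710449219), (91.058837890625, 26.42192268371582), 0.0014628299977630377)
```

View pics/w6.png

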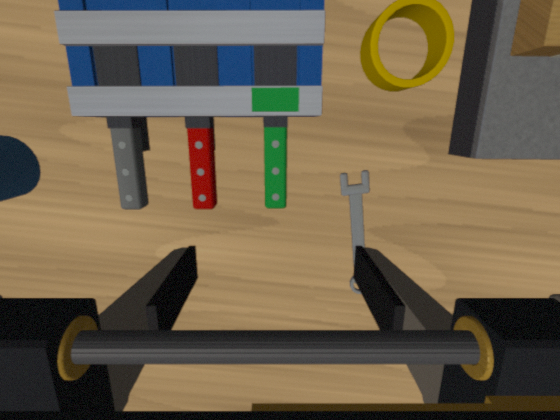

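The green handle at (275,165) sits flush with the rack, level and parallel with the red (202,165) and grey ones. Its top is at z = 60.4 mm, about 84 mm from red, and the other things stand where they were. Handing in.

```bash
python3 - <<'E'
from h import *
print(workorder.finish_job())
E
```

```text
the job is handed in; nothing more can be done
None
```

I drew the green scraper out by its blade, laid it on the bench and let go, then slid it fully home into the green-tagged bay and released it; the job is handed in at about 35 s of the allowed 72 s, but no verdict came back.

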